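# Hold the scrap caddy open by its lever and ease the lid shut

### The arm

A 6-joint arm with a two-finger parallel gripper is mounted at the origin on the work surface. World frame = base frame: x ahead of the robot, y to its left, z up, the work surface at z = 0. Lengths are in m, angles in rad, forces in N, time in s.
With the tool pointing down it reaches from about 0.325 to 1 m from the base axis. Payload 5.1 kg.
Tool frame: the origin (TCP) lies where the fingers leave the gripper's body, on its centre line; the fingertips stand ahead of it and the grasp point (between the pads) lies 54 mm ahead of it (ctrl.nose_length is the z of the fingertips in the tool frame, in m); z points along the fingers, y is the direction in which the jaws open and shut (so a half turn about z gives the same grasp; the last joint's range is limited). The gripper opens to 85 mm and grips with 20 to 120 N. Pads are 22 mm wide; open, the fingers measure 114 mm over their backs; the gripper's body (76 mm by 85 mm) begins 54 mm behind the grasp point. The pads swing forward as they close: fully open they stand 13 mm farther back than shut.
Start: joints at [-1.392, 0.124, 1.65, -0, 1.367, -0.083], TCP at [0.168, -0.628, 0.304] pointing down, gripper open.
Joint ranges: [-2.61, 2.61], [-1.02, 2.33], [0.03, 2.71], [-1.35, 4.49], [0.32, 2.68], [-2.91, 2.91]. Speed limits (rad/s): [2.57, 2.57, 3.14, 3.14, 3.14, 3.14].

### API

Orientations are given as a 3x3 rotation matrix whose columns are the frame's x, y, z axes.
In Python, from rig import ctrl, camera gives the robot as it stands.
- The arm moves only by the tool send_rows, never from a script. Its argument "series" is a list of rows, each a list of 7 numbers: the shift along the tool's x, y, z in m, then the turn, a rotation vector about the tool's x, y, z in rad, then the finger opening in m, from 0 to 0.0854. A call has 1 to 5 rows; each row is the pose to reach, as a shift and turn from the pose commanded when the call began, along the tool's axes at that moment; what a row does not reach only later rows make up. A row lasts 1/10 s, in which the tool goes at most 50 mm and 8.59 degrees, less where a joint would pass 70% of its speed; a pose out of reach is approached as far as the arm can. A call with a gripper value outside its range is refused whole. The fingers move at their own pace and stop on an object; "force" is the grip in N (left out, the last holds). Time passes only in rows, so rows that repeat a pose let the fingers close. It gives the time, the measured TCP pose, the force and the opening at its end, in the units of the state.
- ctrl.observe(): the state, without advancing time (a new reading comes with each control period).
- camera(name): name is "scene" or "side" or "wrist"; returns a dict with "color" (384x512x3 uint8, red, green, blue), "vertical_fov" (degrees; the focal length in pixels is half the picture's height over the tangent of half this angle, whatever the lens; pixels are square), "cx", "cy" (the principal point, pixels), "extrinsics" (4x4, takes a point from camera to world coordinates). Camera axes: x right, y up, looking along -z (the intrinsics and any distortion apply to the point x, -y, -z); pixel columns grow to the right and rows downward; lengths in m; the calibration is good to about 2 mm. A picture is of the moment at which its call begins. There is no depth.
- ctrl.hand_in(): hands the job in, once; it reports no verdict.
The state is a dict: "t": time; "qpos": joint angles; "qvel": joint speeds; "tau": joint torques, N m; "ee_pos": TCP position; "eef_rot": TCP orientation; "ft_force": force on the tool from outside, world axes, zero at the start; "moment": the same for the moment, N m; "grip_width": opening from 0.0 (shut) to 1.0 (fully open).
Only numpy, scipy, OpenCV 4.12 (cv2) and the standard library are available. Lean on these libraries where they do the work, as an engineer would, in place of code of your own. Each camera call takes 0.05 s, during which the arm holds its last target.

### The job

Two steel scrap caddies stand on the cart; with a fingertip press the lever of the wide one all the way down and hold it there for three seconds, so that the lid stands wide open for the peelings to be dropped in. Then let the lever up slowly, keeping the finger on it until the lid has shut without slamming, and take the hand away. Work the lid by the lever only, leave the narrow caddy shut and do not move or lift the tin can or the tub.

Things in the scene. Friction and masses are not known exactly. Their poses are not given: they have to be found in the camera images.
- wide_caddy: the wide stainless-steel scrap caddy, fixed to the cart: a box 180 mm deep (its x) and 220 mm wide (its y), lid top about 170 mm high when shut. Origin at the centre of its underside; its front, with the lever, faces its own -x; z up. Yaw within 0.3 rad of the robot's frame
- wide_lever: press lever of the wide caddy: flat rubber pad 56 mm wide (y), 36 deep (x), 8 thick, on a 22 mm stem from the middle of the caddy's front. Origin on its pivot, 80 mm in front of the caddy's centre, 92 mm above the cart; pad centre 110 mm in front of the pivot. Axes as the caddy's, turning with the lever; pressing lowers its front. At rest the pad slopes up 0.18 rad to its front; fully pressed, down 0.19
- wide_pad (a point): centre of the top face of the wide caddy's lever pad, about 97 mm in front of the caddy's front wall; about 116 mm above the cart at rest, 75 mm with the lever fully pressed (about 40 mm of travel, almost straight down)
- wide_lever_angle (a joint): angle of the wide caddy's lever, rad: 0 at rest (lid shut), 0.37 fully pressed, on its stop (lid fully open). Pressing the pad takes roughly 7 to 14 N, with little change over the travel (more when pressed fast); the stop is felt as a sharp rise. If the lever is let go the lid falls at once and slams
- wide_lid: flat steel lid of the wide caddy, 188 mm deep (x), 228 mm wide (y), 10 mm thick; origin in the middle of its front edge, 163 mm above the cart when shut. Axes as the caddy's when shut. Hinged along the caddy's rear top edge, 180 mm behind the origin, it swings up and away from the lever by three times the lever's angle: 0 shut, 1.11 rad fully open
- narrow_caddy: the narrow stainless-steel scrap caddy, fixed to the cart: a box 180 mm deep (its x) and 130 mm wide (its y), lid top about 170 mm high when shut. Origin at the centre of its underside; its front, with the lever, faces its own -x; z up. Yaw within 0.3 rad of the robot's frame
- narrow_lever: press lever of the narrow caddy: flat rubber pad 46 mm wide (y), 36 deep (x), 8 thick, on a 22 mm stem from the middle of the caddy's front. Origin on its pivot, 80 mm in front of the caddy's centre, 92 mm above the cart; pad centre 110 mm in front of the pivot. Axes as the caddy's, turning with the lever; pressing lowers its front. At rest the pad slopes up 0.18 rad to its front; fully pressed, down 0.19
- narrow_pad (a point): centre of the top face of the narrow caddy's lever pad, about 97 mm in front of the caddy's front wall; about 116 mm above the cart at rest, 75 mm with the lever fully pressed (about 40 mm of travel, almost straight down)
- narrow_lever_angle (a joint): angle of the narrow caddy's lever, rad: 0 at rest (lid shut), 0.37 fully pressed, on its stop (lid fully open). To be left shut
- narrow_lid: flat steel lid of the narrow caddy, 188 mm deep (x), 138 mm wide (y), 10 mm thick; origin in the middle of its front edge, 163 mm above the cart when shut. Axes as the caddy's when shut. Hinged along the caddy's rear top edge, 180 mm behind the origin, it swings up and away from the lever by three times the lever's angle: 0 shut, 1.11 rad fully open
- can_mid (a point): middle (50 mm above its foot) of an empty open tin can, 66 mm across, 100 mm high, standing loose; bystander
- tub_mid (a point): middle (51 mm above its foot) of a yellow plastic tub with a clip-on white lid, 130 x 130 x 102 mm, standing loose; bystander. (A fixed grey utensil rack, 100 x 140 mm, with a spatula and a skimmer up to 320 mm high stands farther back at the robot's far left, well clear of the levers)
Things that resemble listed ones, but are neither listed nor needed, are in the scene too. Of the things shaped like the part that bears tub_mid, the yellow one is meant.

How it is judged:
By the outcome, as a careful person would: the job done as asked, in the order asked, and still so for the second after the job is handed in, with the robot touching nothing.
It also fails if it takes over 51 s, if anything falls off the work surface, if the arm or the gripper's body presses on something with over 40 N, if the wrist force passes 120 N, or if a joint passes its speed limit or range.

## Working session

There is one attempt and no reset: what is moved stays moved. The work goes in short steps, Python scripts to look and compute and a tool call to move; the robot and the scene stay as the last step left them, time stands still between calls to the robot, and variables do not carry over. Pictures are saved under pics/ and viewed, and the job is handed in when it is done.

Besides the shell and the picture viewer there is one more tool, called after ">>>" as name(argument=value, ...), one argument or row to a line, values as JSON. send_rows: Moves the arm, as the interface text tells. Its arguments: {"type":"object","properties":{"series":{"type":"array"},"force":{"type":"number"}},"required":["series"]}

```bash
mkdir -p pics; ls; python3 - <<'E'
from rig import ctrl,camera
import cv2,numpy as np
for n in ["scene","side","wrist"]:
    c=camera(n); cv2.imwrite(f"pics/{n}0.png",c["color"][:,:,::-1])
    print(n,c["vertical_fov"],c["cx"],c["cy"],np.round(c["extrinsics"],4).tolist(),[k for k in c])
print(ctrl.observe(),ctrl.nose_length)
E
```

```text
pics
scene 50.8365320297068 257.4323240164954 193.13643079926075 [[0.0409, -0.5579, 0.8289, 1.7902], [0.9991, 0.0285, -0.0301, -0.0416], [-0.0068, 0.8295, 0.5585, 0.9424], [0.0, 0.0, 0.0, 1.0]] ['color', 'vertical_fov', 'cx', 'cy', 'extrinsics']
side 57.772307612731574 259.25614973580423 194.2074085670162 [[-0.7838, 0.3251, -0.5291, -0.2619], [-0.6208, -0.4268, 0.6576, 0.986], [-0.012, 0.8439, 0.5364, 0.9373], [0.0, 0.0, 0.0, 1.0]] ['color', 'vertical_fov', 'cx', 'cy', 'extrinsics']
wrist 58.80747700808368 258.0783362770339 189.78435656652306 [[0.2589, 0.9295, 0.2625, 0.2345], [-0.9659, 0.2493, 0.0697, -0.6096], [-0.0006, -0.2716, 0.9624, 0.3725], [0.0, 0.0, 0.0, 1.0]] ['color', 'vertical_fov', 'cx', 'cy', 'extrinsics']
{'t': 0.15, 'qpos': array([-1.39161261e+00,  1.24400259e-01,  1.65132404e+00, -1.93513568e-05,
        1.36746794e+00, -8.26157715e-02]), 'qvel': array([-0.00076099, -0.00277653, -0.00452979, -0.00071398,  0.00063746,
        0.00052659]), 'tau': array([-3.90956984e-04, -4.24228442e+01, -3.66013098e+01, -6.38376810e-05,
        4.60563009e-03, -1.47879064e-05]), 'ee_pos': array([ 0.16813112, -0.62753382,  0.30292763]), 'eef_rot': array([[ 9.65924803e-01,  2.58822684e-01, -3.03737144e-04],
       [ 2.58822838e-01, -9.65923533e-01,  1.57059461e-03],
       [ 1.13118657e-04, -1.59569040e-03, -9.99998720e-01]]), 'ft_force': array([ 0.61108191, -0.18907629,  0.31766042]), 'moment': array([-0.0252435 ,  0.02113942,  0.00404525]), 'grip_width': 0.9979733570331075} 0.0726
```

View pics/scene0.png

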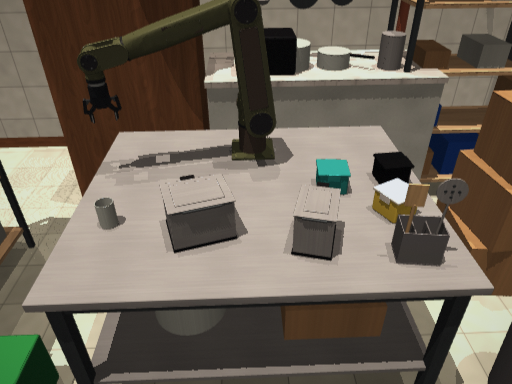

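View pics/side0.png

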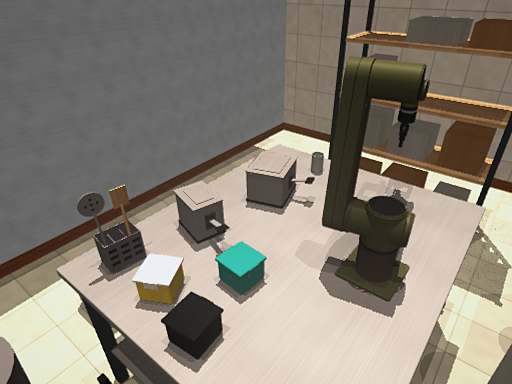

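View pics/wrist0.png

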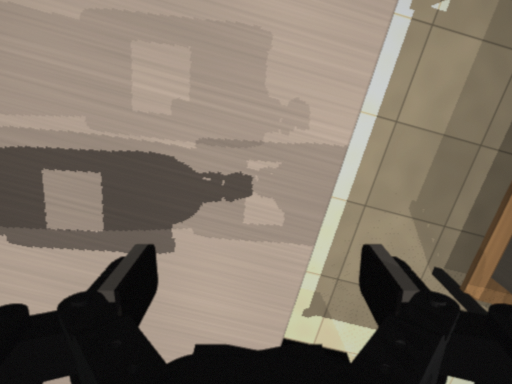

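The scene shows two caddies. The wide one is at scene (200,212) / side (272,178), with a black pad at side (309,181) and scene (187,178). The narrow one is at scene (317,222) / side (200,212). The can is at scene (107,213). The yellow tub is at scene (393,203), and there are teal and black lookalikes. The wide caddy fits by its width, so I'll enlarge it to confirm.

```bash
cat > h.py <<'E'
import numpy as np,cv2
from rig import ctrl,camera
def ray(c,uv):
    H=c["color"].shape[0]; f=H/2/np.tan(np.radians(c["vertical_fov"])/2)
    d=np.array([(uv[0]-c["cx"])/f,-(uv[1]-c["cy"])/f,-1.]); E=np.array(c["extrinsics"])
    d=E[:3,:3]@d; return E[:3,3],d/np.linalg.norm(d)
def plane(c,uv,z):
    o,d=ray(c,uv); return o+d*(z-o[2])/d[2]
def proj(c,P):
    H=c["color"].shape[0]; f=H/2/np.tan(np.radians(c["vertical_fov"])/2); E=np.array(c["extrinsics"])
    p=E[:3,:3].T@(np.array(P)-E[:3,3]); return c["cx"]+f*p[0]/-p[2], c["cy"]-f*p[1]/-p[2]
def tri(c1,u1,c2,u2):
    o1,d1=ray(c1,u1);o2,d2=ray(c2,u2)
    s=np.linalg.lstsq(np.c_[d1,-d2],o2-o1,rcond=None)[0]
    a=o1+s[0]*d1;b=o2+s[1]*d2; return (a+b)/2,np.linalg.norm(a-b)
def crop(im,x0,y0,w,h,k,name):
    cv2.imwrite(name,cv2.resize(im[y0:y0+h,x0:x0+w,::-1],None,fx=k,fy=k,interpolation=cv2.INTER_CUBIC))
E
python3 - <<'E'
import cv2
for n,(x,y,w,h) in {"scene":(145,160,110,100),"side":(235,135,100,80)}.items():
    im=cv2.imread(f"pics/{n}0.png")[y:y+h,x:x+w]
    cv2.imwrite(f"pics/{n}_crop.png",cv2.resize(im,None,fx=7 if n=="side" else 6,fy=7 if n=="side" else 6,interpolation=cv2.INTER_CUBIC))
E
```

```text
(no output)
```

View pics/scene_crop.png

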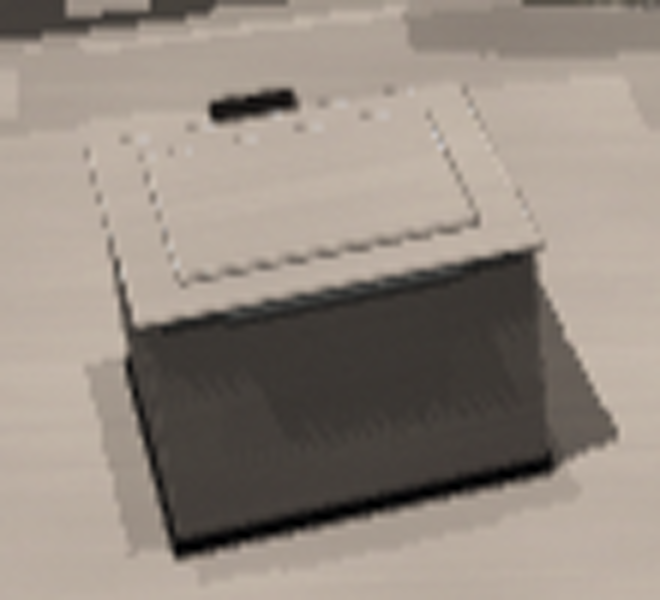

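View pics/side_crop.png

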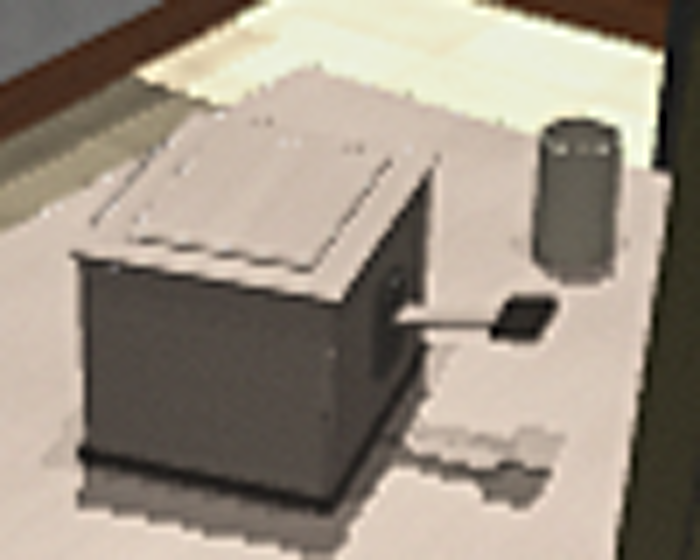

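The crops confirm the wide caddy with its black pad; the can stands off to one side. Next I locate the caddy from its lid corners and the pad from the side view.

```bash
python3 - <<'E'
from h import *
s=camera("scene");d=camera("side")
S=lambda x,y:(145+x/6-.4,160+y/6-.4); D=lambda x,y:(235+x/7-.4,135+y/7-.4)
P=[plane(s,S(*p),.169)[:2] for p in [(135,327),(542,246),(465,85),(88,147)]]  #RL(-y rear) RR FR FL
print("lid corners",np.round(P,4).tolist())
for i in range(4): print(np.linalg.norm(P[i]-P[(i+1)%4]).round(4))
r=P[1]-P[0]; a=-np.arctan2(r[0],r[1]); C=np.mean(P,0)
e=(P[0]-P[3])+(P[1]-P[2]); a2=np.arctan2(e[1],e[0])
print("yaw",a,a2,"lid centre",C)
Q=[plane(d,D(*p),.169)[:2] for p in [(75,255),(342,300),(436,155)]]
print("side lid corners RR? FR FL",np.round(Q,4).tolist(),np.linalg.norm(Q[0]-Q[1]),np.linalg.norm(Q[1]-Q[2]))
v=Q[2]-Q[1]; print("yaw side",-np.arctan2(-v[0],-v[1]))
im=d["color"].astype(int)
sub=im[170:190,300:320]; m=(sub.sum(2)<150); yy,xx=np.nonzero(m)
pc=(300+xx.mean(),170+yy.mean()); print("pad px",pc,m.sum(), "pos",plane(d,pc,.112))
sm=s["color"].astype(int)[170:185,175:200]; m=sm.sum(2)<150; yy,xx=np.nonzero(m);ps=(175+xx.mean(),170+yy.mean())
print("scene pad",ps,tri(s,ps,d,pc), plane(s,ps,.117))
for yaw in (a,a2):
    f=-np.array([np.cos(yaw),np.sin(yaw)]); print("pad pred",C+f*(190-0))
    # lid centre offset: front edge at -0.09.., lid from -.094..+.094 approx
    print(C+f*.187)
E
```

```text
lid corners [[0.7473, -0.2926], [0.6831, -0.0767], [0.5077, -0.125], [0.567, -0.3462]]
0.2252
0.1819
0.229
0.188
yaw 0.28905348895290917 0.2789818439717933 lid centre [ 0.62624832 -0.21011041]
side lid corners RR? FR FL [[0.6705, -0.073], [0.4966, -0.1301], [0.5623, -0.3393]] 0.1830720312797779 0.21927767507488052
yaw side 0.3045113074335517
pad px (np.float64(309.11764705882354), np.float64(179.97058823529412)) 34 pos [ 0.44297853 -0.26623059  0.112     ]
scene pad (np.float64(186.54285714285714), np.float64(177.02857142857144)) (array([ 0.44085182, -0.26620131,  0.1154987 ]), np.float64(0.0062095629754472265)) [ 0.43876689 -0.26837263  0.117     ]
pad pred [-181.49143128  -54.36868107]
[ 0.44700618 -0.26341385]
pad pred [-182.02765121  -52.53174062]
[ 0.44647843 -0.26160591]
```

>>> send_rows(
  series=[
    [0.036,-0.028,0,0,0,0,0],
    [0.072,-0.056,0,0,0,0,0],
    [0.108,-0.084,0,0,0,0,0],
    [0.144,-0.112,0,0,0,0,0],
    [0.18,-0.14,0,0,0,0,0],
  ],
)

```text
t: 0.75
ee_pos: [0.3066, -0.4444, 0.3038]
eef_rot: [[0.966, 0.258, 0.0], [0.258, -0.966, -0.0], [0.0, 0.0, -1.0]]
ft_force: [0.4, 0.3, 0.0]
grip_width: 0.144
```

>>> send_rows(
  series=[
    [0.036,-0.028,0,0,0,0,0],
    [0.072,-0.056,0,0,0,0,0],
    [0.108,-0.084,0,0,0,0,0],
    [0.144,-0.112,0,0,0,0,0],
    [0.179,-0.139,0,0,0,0,0],
  ],
)

```text
t: 1.25
ee_pos: [0.4435, -0.2637, 0.304]
eef_rot: [[0.966, 0.259, 0.0], [0.259, -0.966, -0.0], [0.0, 0.0, -1.0]]
ft_force: [0.1, -0.1, -0.8]
grip_width: 0.005
```

>>> send_rows(
  series=[
    [0,0,0,0,0,-0.14,0],
    [0,0,0,0,0,-0.28,0],
    [0,0,0,0,0,-0.42,0],
    [0,0,0,0,0,-0.56,0],
    [0,0,0,0,0,-0.7,0],
  ],
)

```text
t: 1.75
ee_pos: [0.4427, -0.2653, 0.3038]
eef_rot: [[0.567, 0.824, -0.0], [0.824, -0.567, 0.0], [0.0, -0.0, -1.0]]
ft_force: [0.4, 0.7, -0.3]
grip_width: 0.002
```

>>> send_rows(
  series=[
    [0,0,0.01,0,0,-0.145,0],
    [0,0,0.02,0,0,-0.29,0],
    [0,0,0.03,0,0,-0.435,0],
    [0,0,0.04,0,0,-0.58,0],
    [0,0,0.05,0,0,-0.725,0],
  ],
)

```text
t: 2.25
ee_pos: [0.4427, -0.2654, 0.2535]
eef_rot: [[-0.122, 0.993, -0.0], [0.993, 0.122, 0.0], [0.0, -0.0, -1.0]]
ft_force: [-0.2, -0.0, 0.1]
grip_width: 0.0
```

>>> send_rows(
  series=[
    [0,0,0.01,0,0,-0.14,0],
    [0,0,0.02,0,0,-0.165,0],
  ],
)

```text
t: 2.45
ee_pos: [0.4427, -0.2654, 0.2334]
eef_rot: [[-0.278, 0.961, 0.0], [0.961, 0.278, 0.0], [0.0, 0.0, -1.0]]
ft_force: [0.2, 0.6, -0.6]
grip_width: 0.002
```

```bash
python3 - <<'E'
from h import *
for n,(x,y,w,h) in {"side":(235,115,120,95),"wrist":(0,0,512,384)}.items():
    c=camera(n); k=6 if n=="side" else 1; crop(c["color"],x,y,w,h,k,f"pics/{n}1.png")
c=camera("wrist"); print(proj(c,[.443,-.265,.116]))
o=ctrl.observe(); print(o["t"],o["ee_pos"],o["eef_rot"].round(3).tolist(),o["ft_force"],o["grip_width"],ctrl.nose_length,o["qpos"])
E
```

```text
(np.float64(260.2126995733471), np.float64(217.91424707687065))
2.6 [ 0.44239234 -0.26519063  0.23306694] [[-0.275, 0.961, -0.001], [0.961, 0.275, 0.001], [0.001, -0.001, -1.0]] [-0.04532574  0.49113113  0.99310083] 0.0027964296398753628 0.0726 [-6.44129331e-01 -1.19465201e-01  2.01607282e+00  2.69780710e-05
  1.24676963e+00 -9.22823800e-01]
```

View pics/side1.png

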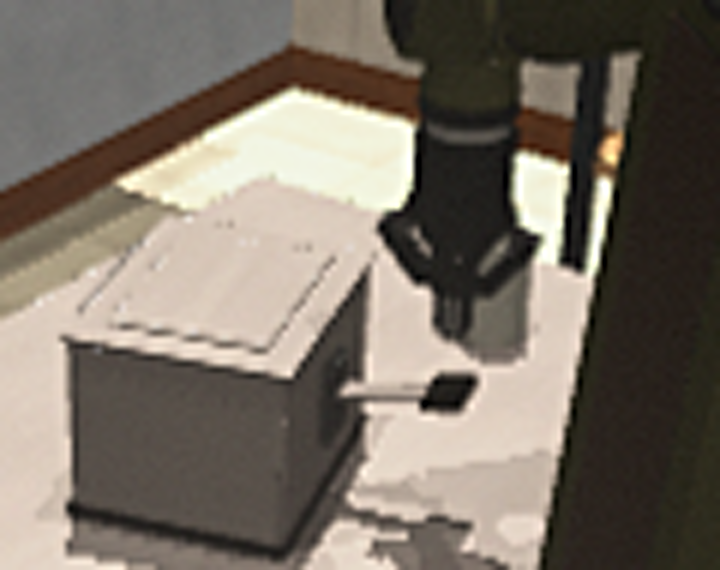

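View pics/wrist1.png

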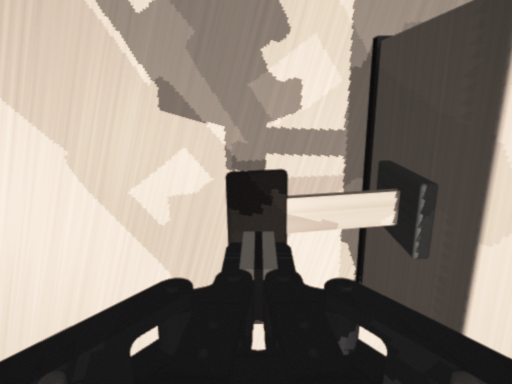

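The closed fingertips sit directly over the pad: tip centre is column 258 and pad centre is about (257,217) in the wrist view, where I predicted (260,218). I'll descend and press.

>>> send_rows(
  series=[
    [0,0,0.012,0,0,0,0],
    [0,0,0.022,0,0,0,0],
    [0,0,0.03,0,0,0,0],
    [0,0,0.035,0,0,0,0],
    [0,0,0.038,0,0,0,0],
  ],
)

```text
t: 3.1
ee_pos: [0.4425, -0.2653, 0.195]
eef_rot: [[-0.277, 0.961, -0.001], [0.961, 0.277, 0.001], [0.001, -0.001, -1.0]]
ft_force: [1.0, -0.3, 0.2]
grip_width: 0.005
```

>>> send_rows(
  series=[
    [0,0,0.002,0,0,0,0],
    [0,0,0.004,0,0,0,0],
    [0,0,0.006,0,0,0,0],
    [0,0,0.008,0,0,0,0],
    [0,0,0.01,0,0,0,0],
  ],
)

```text
t: 3.6
ee_pos: [0.4429, -0.2657, 0.1875]
eef_rot: [[-0.277, 0.961, -0.0], [0.961, 0.277, -0.0], [-0.0, -0.001, -1.0]]
ft_force: [-4.5, 2.2, 8.3]
grip_width: 0.003
```

>>> send_rows(
  series=[
    [0,0,0.002,0,0,0,0],
    [0,0,0.004,0,0,0,0],
    [0,0,0.006,0,0,0,0],
    [0,0,0.008,0,0,0,0],
    [0,0,0.01,0,0,0,0],
  ],
)

```text
t: 4.1
ee_pos: [0.4427, -0.2662, 0.1778]
eef_rot: [[-0.278, 0.961, -0.001], [0.961, 0.278, -0.002], [-0.001, -0.002, -1.0]]
ft_force: [-6.7, 0.1, 8.9]
grip_width: 0.001
```

```bash
python3 - <<'E'
from h import *
c=camera("side"); crop(c["color"],235,115,120,95,6,"pics/side2.png")
o=ctrl.observe(); print(o["t"],o["ee_pos"],o["ft_force"],o["moment"])
E
```

```text
4.15 [ 0.44251771 -0.26619759  0.17729989] [-4.54952527 -0.34969422  8.67373812] [-0.11971568  0.82753114 -0.02051557]
```

View pics/side2.png

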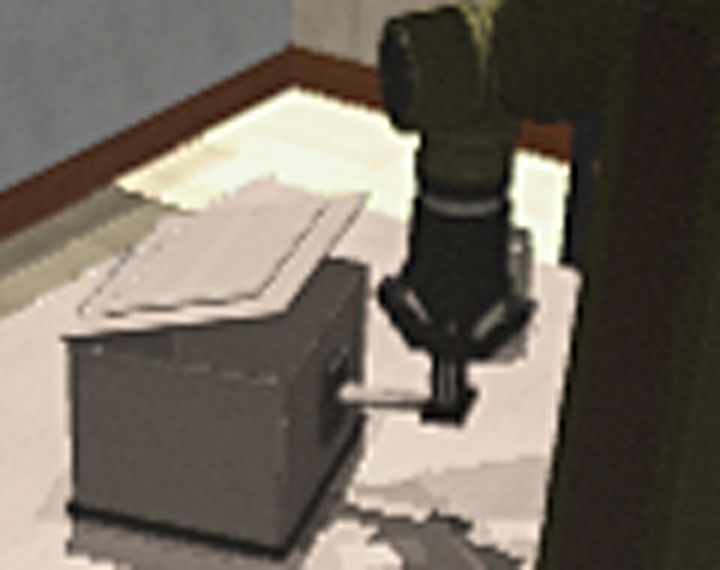

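The lid is part open, and the tip sits on the pad with about 9 N. I'll keep pressing to the stop.

>>> send_rows(
  series=[
    [0,0,0.002,0,0,0,0],
    [0,0,0.004,0,0,0,0],
    [0,0,0.006,0,0,0,0],
    [0,0,0.008,0,0,0,0],
    [0,0,0.01,0,0,0,0],
  ],
)

```text
t: 4.65
ee_pos: [0.4426, -0.2664, 0.1677]
eef_rot: [[-0.278, 0.961, -0.001], [0.961, 0.278, -0.002], [-0.002, -0.002, -1.0]]
ft_force: [-6.6, -1.0, 8.5]
grip_width: -0.002
```

>>> send_rows(
  series=[
    [0,0,0.002,0,0,0,0],
    [0,0,0.004,0,0,0,0],
    [0,0,0.006,0,0,0,0],
    [0,0,0.008,0,0,0,0],
    [0,0,0.01,0,0,0,0],
  ],
)

```text
t: 5.15
ee_pos: [0.4427, -0.2663, 0.1576]
eef_rot: [[-0.278, 0.961, -0.001], [0.961, 0.278, -0.002], [-0.002, -0.001, -1.0]]
ft_force: [-5.8, -0.3, 8.4]
grip_width: 0.001
```

>>> send_rows(
  series=[
    [0,0,0.001,0,0,0,0],
    [0,0,0.002,0,0,0,0],
    [0,0,0.003,0,0,0,0],
  ],
)

```text
t: 5.45
ee_pos: [0.4429, -0.2663, 0.1546]
eef_rot: [[-0.278, 0.961, -0.0], [0.961, 0.278, -0.002], [-0.002, -0.001, -1.0]]
ft_force: [-4.5, 0.1, 7.9]
grip_width: 0.003
```

>>> send_rows(
  series=[
    [0,0,0.001,0,0,0,0],
    [0,0,0.002,0,0,0,0],
    [0,0,0.003,0,0,0,0],
  ],
)

```text
t: 5.75
ee_pos: [0.4431, -0.2662, 0.1516]
eef_rot: [[-0.277, 0.961, 0.001], [0.961, 0.277, -0.002], [-0.002, 0.0, -1.0]]
ft_force: [-2.6, 1.2, 7.9]
grip_width: 0.001
```

>>> send_rows(
  series=[
    [0,0,0.001,0,0,0,0],
    [0,0,0.002,0,0,0,0],
  ],
)

```text
t: 5.95
ee_pos: [0.4433, -0.2662, 0.1497]
eef_rot: [[-0.277, 0.961, 0.001], [0.961, 0.277, -0.002], [-0.002, 0.001, -1.0]]
ft_force: [-2.8, -0.5, 7.2]
grip_width: -0.0
```

>>> send_rows(
  series=[
    [0,0,0.001,0,0,0,0],
    [0,0,0.002,0,0,0,0],
  ],
)

```text
t: 6.15
ee_pos: [0.4435, -0.2662, 0.1488]
eef_rot: [[-0.277, 0.961, 0.001], [0.961, 0.277, -0.001], [-0.002, 0.001, -1.0]]
ft_force: [-5.9, 3.6, 16.9]
grip_width: 0.002
```

>>> send_rows(
  series=[
    [0,0,0.001,0,0,0,0],
    [0,0,0.001,0,0,0,0],
  ],
)

```text
t: 6.35
ee_pos: [0.4437, -0.2663, 0.1488]
eef_rot: [[-0.278, 0.961, 0.001], [0.961, 0.278, -0.001], [-0.001, 0.0, -1.0]]
ft_force: [-7.6, 4.7, 19.4]
grip_width: 0.003
```

Force rose sharply from about 7 N to 19 N and the tip stopped moving, so this is the stop. I'll hold for about 4 s.

```bash
python3 - <<'E'
from h import *
c=camera("side"); crop(c["color"],235,115,120,95,6,"pics/side3.png")
o=ctrl.observe(); print(o["t"],o["ee_pos"],o["ft_force"])
E
```

```text
6.4 [ 0.44364178 -0.26628821  0.14881294] [-8.15964128  3.76207264 19.42447158]
```

View pics/side3.png

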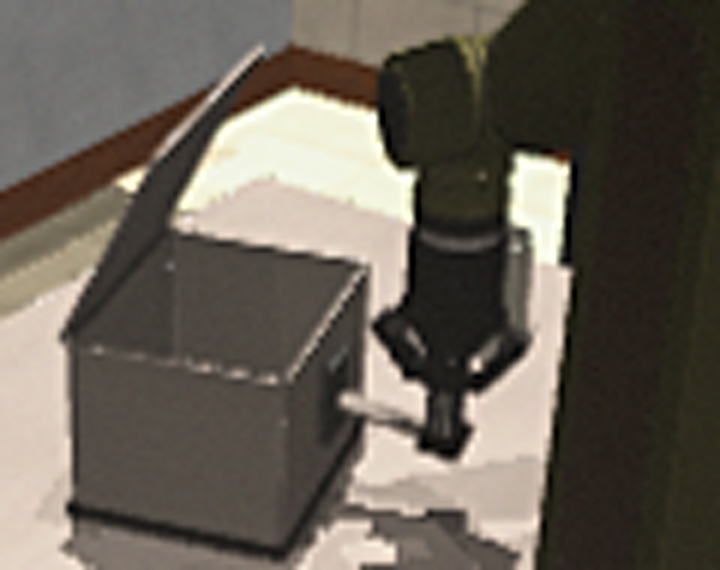

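>>> send_rows(
  series=[
    [0,0,0.0005,0,0,0,0],
    [0,0,0.0005,0,0,0,0],
    [0,0,0.0005,0,0,0,0],
    [0,0,0.0005,0,0,0,0],
    [0,0,0.0005,0,0,0,0],
  ],
)

```text
t: 6.9
ee_pos: [0.4437, -0.2663, 0.1487]
eef_rot: [[-0.278, 0.961, 0.001], [0.961, 0.278, -0.001], [-0.001, 0.0, -1.0]]
ft_force: [-8.7, 5.2, 21.2]
grip_width: -0.001
```

>>> send_rows(
  series=[
    [0,0,0,0,0,0,0],
    [0,0,0,0,0,0,0],
    [0,0,0,0,0,0,0],
    [0,0,0,0,0,0,0],
    [0,0,0,0,0,0,0],
  ],
)

```text
t: 7.4
ee_pos: [0.4437, -0.2663, 0.1488]
eef_rot: [[-0.278, 0.961, 0.001], [0.961, 0.278, -0.001], [-0.002, 0.0, -1.0]]
ft_force: [-8.8, 4.2, 21.1]
grip_width: -0.0
```

>>> send_rows(
  series=[
    [0,0,0,0,0,0,0],
    [0,0,0,0,0,0,0],
    [0,0,0,0,0,0,0],
    [0,0,0,0,0,0,0],
    [0,0,0,0,0,0,0],
  ],
)

```text
t: 7.9
ee_pos: [0.4437, -0.2663, 0.1487]
eef_rot: [[-0.278, 0.961, 0.001], [0.961, 0.278, -0.001], [-0.002, 0.0, -1.0]]
ft_force: [-9.2, 4.5, 21.0]
grip_width: 0.001
```

>>> send_rows(
  series=[
    [0,0,0,0,0,0,0],
    [0,0,0,0,0,0,0],
    [0,0,0,0,0,0,0],
    [0,0,0,0,0,0,0],
    [0,0,0,0,0,0,0],
  ],
)

```text
t: 8.4
ee_pos: [0.4437, -0.2663, 0.1487]
eef_rot: [[-0.278, 0.961, 0.001], [0.961, 0.278, -0.001], [-0.002, 0.0, -1.0]]
ft_force: [-8.5, 4.8, 20.7]
grip_width: -0.002
```

>>> send_rows(
  series=[
    [0,0,0,0,0,0,0],
    [0,0,0,0,0,0,0],
    [0,0,0,0,0,0,0],
    [0,0,0,0,0,0,0],
    [0,0,0,0,0,0,0],
  ],
)

```text
t: 8.9
ee_pos: [0.4437, -0.2663, 0.1487]
eef_rot: [[-0.278, 0.961, 0.001], [0.961, 0.278, -0.001], [-0.001, 0.0, -1.0]]
ft_force: [-8.9, 4.8, 21.5]
grip_width: -0.0
```

>>> send_rows(
  series=[
    [0,0,0,0,0,0,0],
    [0,0,0,0,0,0,0],
    [0,0,0,0,0,0,0],
    [0,0,0,0,0,0,0],
    [0,0,0,0,0,0,0],
  ],
)

```text
t: 9.4
ee_pos: [0.4437, -0.2663, 0.1487]
eef_rot: [[-0.278, 0.961, 0.001], [0.961, 0.278, -0.001], [-0.002, 0.0, -1.0]]
ft_force: [-8.9, 4.6, 21.4]
grip_width: 0.001
```

>>> send_rows(
  series=[
    [0,0,0,0,0,0,0],
    [0,0,0,0,0,0,0],
    [0,0,0,0,0,0,0],
    [0,0,0,0,0,0,0],
    [0,0,0,0,0,0,0],
  ],
)

```text
t: 9.9
ee_pos: [0.4437, -0.2663, 0.1487]
eef_rot: [[-0.278, 0.961, 0.001], [0.961, 0.278, -0.001], [-0.001, 0.0, -1.0]]
ft_force: [-9.2, 4.5, 20.6]
grip_width: 0.004
```

>>> send_rows(
  series=[
    [0,0,0,0,0,0,0],
    [0,0,0,0,0,0,0],
    [0,0,0,0,0,0,0],
    [0,0,0,0,0,0,0],
    [0,0,0,0,0,0,0],
  ],
)

```text
t: 10.4
ee_pos: [0.4437, -0.2663, 0.1487]
eef_rot: [[-0.278, 0.961, 0.001], [0.961, 0.278, -0.001], [-0.001, 0.0, -1.0]]
ft_force: [-7.1, 4.9, 21.3]
grip_width: -0.001
```

Held at the stop for over 4 s with the lid wide open. Now the slow release at about 10 mm/s.

>>> send_rows(
  series=[
    [0,0,-0.001,0,0,0,0],
    [0,0,-0.002,0,0,0,0],
    [0,0,-0.003,0,0,0,0],
    [0,0,-0.004,0,0,0,0],
    [0,0,-0.005,0,0,0,0],
  ],
)

```text
t: 10.9
ee_pos: [0.4432, -0.2662, 0.1511]
eef_rot: [[-0.278, 0.961, 0.001], [0.961, 0.278, -0.002], [-0.002, 0.0, -1.0]]
ft_force: [-2.1, -0.2, 6.1]
grip_width: -0.003
```

>>> send_rows(
  series=[
    [0,0,-0.001,0,0,0,0],
    [0,0,-0.002,0,0,0,0],
    [0,0,-0.003,0,0,0,0],
    [0,0,-0.004,0,0,0,0],
    [0,0,-0.005,0,0,0,0],
  ],
)

```text
t: 11.4
ee_pos: [0.4428, -0.2663, 0.1559]
eef_rot: [[-0.278, 0.961, -0.0], [0.961, 0.278, -0.002], [-0.002, -0.001, -1.0]]
ft_force: [-4.2, -0.8, 7.3]
grip_width: 0.001
```

>>> send_rows(
  series=[
    [0,0,-0.001,0,0,0,0],
    [0,0,-0.002,0,0,0,0],
    [0,0,-0.003,0,0,0,0],
    [0,0,-0.004,0,0,0,0],
    [0,0,-0.005,0,0,0,0],
  ],
)

```text
t: 11.9
ee_pos: [0.4426, -0.2663, 0.161]
eef_rot: [[-0.278, 0.961, -0.001], [0.961, 0.278, -0.002], [-0.002, -0.001, -1.0]]
ft_force: [-4.6, -1.1, 6.2]
grip_width: -0.0
```

>>> send_rows(
  series=[
    [0,0,-0.001,0,0,0,0],
    [0,0,-0.002,0,0,0,0],
    [0,0,-0.003,0,0,0,0],
    [0,0,-0.004,0,0,0,0],
    [0,0,-0.005,0,0,0,0],
  ],
)

```text
t: 12.4
ee_pos: [0.4426, -0.2664, 0.166]
eef_rot: [[-0.278, 0.961, -0.001], [0.961, 0.278, -0.002], [-0.002, -0.002, -1.0]]
ft_force: [-6.4, -0.4, 8.1]
grip_width: -0.003
```

>>> send_rows(
  series=[
    [0,0,-0.001,0,0,0,0],
    [0,0,-0.002,0,0,0,0],
    [0,0,-0.003,0,0,0,0],
    [0,0,-0.004,0,0,0,0],
    [0,0,-0.005,0,0,0,0],
  ],
)

```text
t: 12.9
ee_pos: [0.4428, -0.2663, 0.1711]
eef_rot: [[-0.278, 0.961, -0.0], [0.961, 0.278, -0.002], [-0.002, -0.001, -1.0]]
ft_force: [-3.8, -0.4, 6.7]
grip_width: 0.0
```

>>> send_rows(
  series=[
    [0,0,-0.001,0,0,0,0],
    [0,0,-0.002,0,0,0,0],
    [0,0,-0.003,0,0,0,0],
    [0,0,-0.004,0,0,0,0],
    [0,0,-0.005,0,0,0,0],
  ],
)

```text
t: 13.4
ee_pos: [0.4431, -0.2662, 0.1764]
eef_rot: [[-0.277, 0.961, 0.001], [0.961, 0.277, -0.002], [-0.002, 0.0, -1.0]]
ft_force: [-3.4, 1.3, 6.8]
grip_width: 0.0
```

>>> send_rows(
  series=[
    [0,0,-0.001,0,0,0,0],
    [0,0,-0.002,0,0,0,0],
    [0,0,-0.003,0,0,0,0],
    [0,0,-0.004,0,0,0,0],
    [0,0,-0.005,0,0,0,0],
  ],
)

```text
t: 13.9
ee_pos: [0.4436, -0.2661, 0.1816]
eef_rot: [[-0.277, 0.961, 0.002], [0.961, 0.277, -0.002], [-0.002, 0.002, -1.0]]
ft_force: [-1.9, 1.5, 7.9]
grip_width: 0.002
```

>>> send_rows(
  series=[
    [0,0,-0.0005,0,0,0,0],
    [0,0,-0.001,0,0,0,0],
    [0,0,-0.0015,0,0,0,0],
    [0,0,-0.002,0,0,0,0],
    [0,0,-0.0025,0,0,0,0],
  ],
)

```text
t: 14.4
ee_pos: [0.4439, -0.266, 0.1842]
eef_rot: [[-0.277, 0.961, 0.003], [0.961, 0.277, -0.002], [-0.002, 0.003, -1.0]]
ft_force: [-0.3, 2.0, 7.9]
grip_width: -0.002
```

>>> send_rows(
  series=[
    [0,0,-0.0005,0,0,0,0],
    [0,0,-0.001,0,0,0,0],
    [0,0,-0.0015,0,0,0,0],
    [0,0,-0.002,0,0,0,0],
    [0,0,-0.0025,0,0,0,0],
  ],
)

```text
t: 14.9
ee_pos: [0.4442, -0.2659, 0.1868]
eef_rot: [[-0.277, 0.961, 0.004], [0.961, 0.277, -0.001], [-0.003, 0.004, -1.0]]
ft_force: [1.1, 3.1, 6.6]
grip_width: -0.004
```

>>> send_rows(
  series=[
    [0,0,-0.0005,0,0,0,0],
    [0,0,-0.001,0,0,0,0],
    [0,0,-0.0015,0,0,0,0],
    [0,0,-0.002,0,0,0,0],
    [0,0,-0.0025,0,0,0,0],
  ],
)

```text
t: 15.4
ee_pos: [0.4443, -0.2658, 0.1888]
eef_rot: [[-0.277, 0.961, 0.005], [0.961, 0.277, -0.001], [-0.003, 0.004, -1.0]]
ft_force: [3.4, 1.1, 4.8]
grip_width: 0.0
```

>>> send_rows(
  series=[
    [0,0,-0.0005,0,0,0,0],
    [0,0,-0.001,0,0,0,0],
    [0,0,-0.0015,0,0,0,0],
    [0,0,-0.002,0,0,0,0],
    [0,0,-0.0025,0,0,0,0],
  ],
)

```text
t: 15.9
ee_pos: [0.4425, -0.2655, 0.1892]
eef_rot: [[-0.277, 0.961, -0.001], [0.961, 0.277, -0.0], [0.0, -0.001, -1.0]]
ft_force: [1.9, -0.9, 2.9]
grip_width: 0.004
```

>>> send_rows(
  series=[
    [0,0,-0.0005,0,0,0,0],
    [0,0,-0.001,0,0,0,0],
    [0,0,-0.0015,0,0,0,0],
    [0,0,-0.002,0,0,0,0],
    [0,0,-0.0025,0,0,0,0],
  ],
)

```text
t: 16.4
ee_pos: [0.4422, -0.2651, 0.1911]
eef_rot: [[-0.277, 0.961, -0.002], [0.961, 0.277, 0.001], [0.002, -0.001, -1.0]]
ft_force: [-0.4, 0.3, -0.8]
grip_width: -0.0
```

```bash
python3 - <<'E'
from h import *
c=camera("side"); crop(c["color"],235,115,120,95,6,"pics/side4.png")
o=ctrl.observe(); print(o["t"],o["ee_pos"],o["ft_force"])
E
```

```text
16.45 [ 0.44235545 -0.26522551  0.19145282] [-0.16974394 -0.6661144   0.24234313]
```

View pics/side4.png

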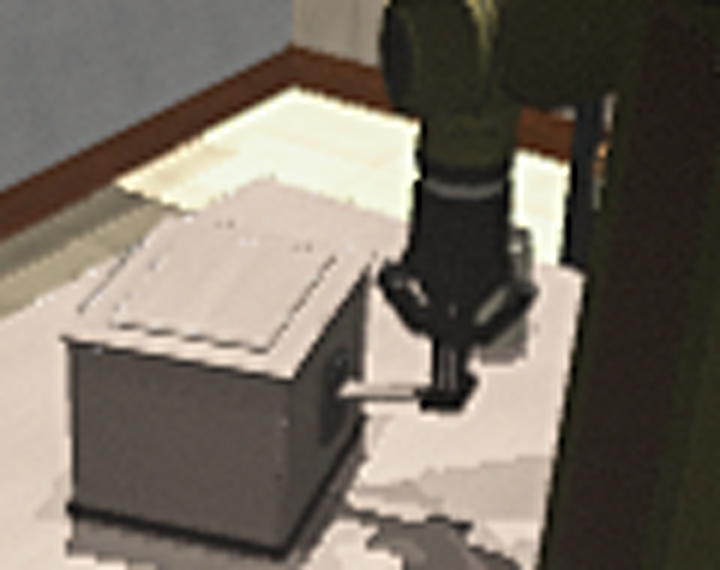

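The lid is shut and the force fell smoothly to zero with the finger still at the pad. Now I lift the hand away.

>>> send_rows(
  series=[
    [0,0,-0.005,0,0,0,0],
    [0,0,-0.015,0,0,0,0],
    [0,0,-0.035,0,0,0,0],
    [0,0,-0.06,0,0,0,0],
    [0,0,-0.09,0,0,0,0],
  ],
)

```text
t: 16.95
ee_pos: [0.4424, -0.2652, 0.2829]
eef_rot: [[-0.277, 0.961, -0.001], [0.961, 0.277, 0.001], [0.001, -0.001, -1.0]]
ft_force: [0.3, 0.1, -0.1]
grip_width: -0.001
```

>>> send_rows(
  series=[
    [0,0,-0.02,0,0,0,0],
    [0,-0.02,-0.03,0,0,0,0],
    [0,-0.03,-0.03,0,0,0,0],
    [0,-0.03,-0.03,0,0,0,0],
    [0,-0.03,-0.03,0,0,0,0],
  ],
)

```text
t: 17.45
ee_pos: [0.4137, -0.2736, 0.3111]
eef_rot: [[-0.277, 0.961, -0.001], [0.961, 0.277, 0.001], [0.001, -0.0, -1.0]]
ft_force: [0.2, 0.6, 0.9]
grip_width: -0.001
```

```bash
python3 - <<'E'
from h import *
for n in("side","scene"):
    c=camera(n); cv2.imwrite(f"pics/{n}5.png",c["color"][:,:,::-1])
    d=np.abs(c["color"][:,:,::-1].astype(int)-cv2.imread(f"pics/{n}0.png")).sum(2)
    R={"scene":{"can":(90,190,35,45),"narrow":(285,180,60,80),"tub":(368,178,45,45),"wide":(155,180,85,70)},"side":{"can":(308,148,18,28),"narrow":(170,180,62,62),"tub":(128,250,62,58),"wide":(240,145,60,70)}}[n]
    for k,(x,y,w,h) in R.items(): print(n,k,d[y:y+h,x:x+w].mean().round(2))
o=ctrl.observe(); print(o["t"],o["ee_pos"],o["ft_force"])
E
```

```text
side can 68.28
side narrow 24.11
side tub 21.42
side wide 23.82
scene can 2.18
scene narrow 2.13
scene tub 1.97
scene wide 6.45
17.55 [ 0.41391648 -0.27346435  0.31090123] [ 0.08780247 -0.04936462  0.78281298]
```

View pics/side5.png

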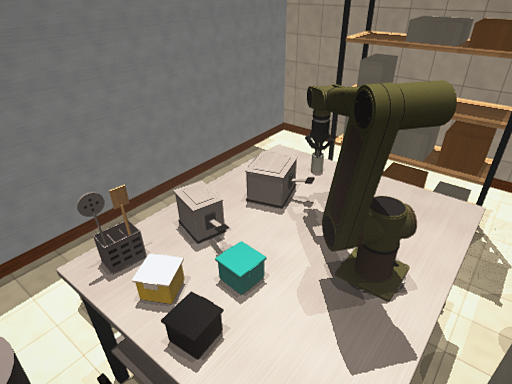

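View pics/scene5.png

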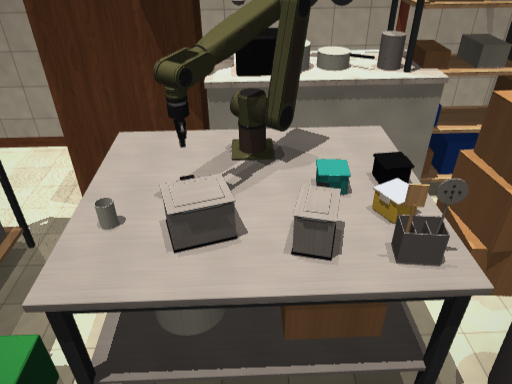

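Both lids are shut, the pad is back at its rest pixel (side 309,181), and the can, tub and narrow caddy are where they started. The hand is clear.

```bash
python3 - <<'E'
from rig import ctrl
print(ctrl.hand_in())
E
```

```text
the job is handed in; nothing more can be done
None
```

I pressed the wide caddy's lever down to its stop with the closed fingertips and held it there for about 4 s with the lid wide open. At the stop the force rose sharply from about 7 N to 20 N. I then let the lever up over about 6 s. The force fell smoothly to zero as the lid shut, with the finger still at the pad, and then I took the hand away.

**Last checks:**
- The whole run took about 17.6 s, and the wrist force reading peaked at about 23 N.
- In the final pictures both lids are shut and the lever is back at rest.
- The scene camera shows the can, tub and narrow caddy unchanged.
- The side camera's picture difference was not clean. The gripper was in view over the can, and the whole picture seemed to have changed in brightness, so for that view I judged by eye and saw nothing moved.

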